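# Run the row of cauls up to the stop and latch it

### The job

Push the row of four wooden cauls along the rail with the fingertips, all together as one touching row, until it is fully home against the end stop. Then push the pivoted wooden latch bar beside the rail round until it lies square across the rail behind the row. Do not lift or tip any caul, and leave the spare caul and everything else on the bench where it is.

Things in the scene. Friction and masses are not known exactly. Their poses are not given: they have to be found in the camera images.
- jig: clamping jig: plywood board 390 (x) x 200 (y) x 18 mm, fixed on the bench. Origin under its centre, z up; its x axis runs along the rail to the end stop. Aluminium rail on the board at y = 0: 16 mm wide, top 14 mm above the board (32 above the bench), from x = -195 to +150 mm. The latch stands at the -y side, two bystanders at the +y side
- stop_face (a point): point on the face of the end stop (fixed dark wooden block at the +x end of the rail, 70 mm wide, 46 mm high above the board) that the row comes up against: x = 150, y = 0 mm of the jig, 20 mm above the board. With the row home it fills x = -10 to +150 mm of the jig
- latch_pivot (a point): on the upright axis of the latch, at x = -22, y = -65 mm of the jig, 27 mm above the board (mid-height of the bar). The wooden bar is 14 mm wide, 16 mm high, 19 to 35 mm above the board (passes 5 mm over the rail) and reaches 95 mm from the pivot
- latch_knob (a point): middle of the round upright wooden knob (16 mm across, 14 mm high, its top 49 mm above the board) on the latch bar, 83 mm from the pivot
- latch (a joint): angle of the latch bar (rad). 0: parallel to the rail, pointing away from the end stop (jig -x); growing values swing it over the rail; 1.57, its hard end: square across the rail (pointing to jig +y), its face 5 mm behind the tail of a row that is home. Negative (to -0.5): swung outward. Light friction (about 1 to 2 N at the knob); stays where it is left
- caul_40: one of four cauls in the row: wooden saddle block, cork top, 40 mm long along the rail (its x), 44 mm wide (y), 40 mm high, about 65 g. Rests on the board astride the rail (slot 19 mm wide, 16 mm deep), free to slide. Origin: centre of its underside, z up. The four start touching one another, 160 mm in all, in any order
- caul_46: one of four cauls in the row: wooden saddle block, cork top, 40 mm long along the rail (its x), 44 mm wide (y), 46 mm high, about 75 g. Rests on the board astride the rail (slot 19 mm wide, 16 mm deep), free to slide. Origin: centre of its underside, z up. The four start touching one another, 160 mm in all, in any order
- caul_52: one of four cauls in the row: wooden saddle block, cork top, 40 mm long along the rail (its x), 44 mm wide (y), 52 mm high, about 85 g. Rests on the board astride the rail (slot 19 mm wide, 16 mm deep), free to slide. Origin: centre of its underside, z up. The four start touching one another, 160 mm in all, in any order
- caul_58: one of four cauls in the row: wooden saddle block, cork top, 40 mm long along the rail (its x), 44 mm wide (y), 58 mm high, about 95 g. Rests on the board astride the rail (slot 19 mm wide, 16 mm deep), free to slide. Origin: centre of its underside, z up. The four start touching one another, 160 mm in all, in any order
- spare_caul: bystander: a fifth, spare caul, 40 x 44 x 46 mm, standing on the board at the +y side, not on the rail. Origin: centre of its underside
- thumb_nut: bystander: brass thumb nut, 30 mm across, 20 mm high, standing on the board at the +y side near the open end of the rail. Origin: centre of its underside
- glue_bottle: bystander on the bench round the jig: white glue bottle, 56 mm across, 150 mm high. Origin: at its underside
- black_can: bystander on the bench round the jig: black can, 60 mm across, 110 mm high. Origin: at its underside
- sanding_block: bystander on the bench round the jig: cork sanding block, 55 x 100 x 35 mm. Origin: at its underside
- mallet: bystander on the bench round the jig: hammer lying on the bench
- screwdriver: bystander on the bench round the jig: screwdriver lying on the bench
- pencil_pot: bystander on the bench round the jig: white ceramic pot, 70 mm across, 90 mm high. Origin: at its underside

How it is judged:
On the way, in this order (a step that is already met when the one before it is completed fails the run):
1. the whole row is home against the end stop while the latch is still open (x of each of caul_40, caul_46, caul_52, caul_58 in the frame of jig above 0.006 m and value of joint latch below 0.5 rad), for 0.2 s.
2. the latch is swung across the rail behind the row (x of each of caul_40, caul_46, caul_52, caul_58 in the frame of jig above 0.006 m and value of joint latch above 1.4 rad), for 0.2 s.
At the end, for the whole second after the job is handed in: All four cauls stand on the rail at rest, upright within 0.1 rad, the row home against the end stop with at most 4 mm of gaps in all (every caul's origin beyond x = +6 mm of the jig), and the latch is across the rail behind them (joint above 1.40 rad, square within 10 degrees) (all of step 2 and angle between each of caul_40, caul_46, caul_52, caul_58's own z axis and vertical below 0.1 rad and z of each of caul_40, caul_46, caul_52, caul_58 in the frame of jig below 0.022 m and linear speed of each of caul_40, caul_46, caul_52, caul_58 below 0.02 m/s); the robot touches nothing.
It fails at once if a caul of the row is lifted (more than 8 mm) or tipped (more than 0.25 rad) (z of any of caul_40, caul_46, caul_52, caul_58 in the frame of jig above 0.026 m or angle between any of caul_40, caul_46, caul_52, caul_58's own z axis and vertical above 0.25 rad).
It fails at once if the row comes apart (gaps of more than 12 mm in all) (horizontal distance between any of caul_46, caul_52, caul_58 and caul_40 above 0.132 m or horizontal distance between any of caul_52, caul_58 and caul_46 above 0.132 m or horizontal distance between caul_58 and caul_52 above 0.132 m).
It fails at once if the spare caul or another bystander is moved more than 15 mm (distance of any of spare_caul, thumb_nut, glue_bottle, black_can, sanding_block, mallet, screwdriver, pencil_pot from where it was at the start of the episode above 0.015 m).
It also fails if it takes over 48 s, if anything falls off the work surface, if the arm or the gripper's body presses on something with over 40 N, if the wrist force passes 120 N, or if a joint passes its speed limit or range.

### The arm

A 6-joint arm with a two-finger parallel gripper is mounted at the origin on the work surface. World frame = base frame: x ahead of the robot, y to its left, z up, the work surface at z = 0. Lengths are in m, angles in rad, forces in N, time in s.
With the tool pointing down it reaches from about 0.25 to 0.725 m from the base axis. Payload 4 kg.
Tool frame: the origin (TCP) lies on the centre line of the jaws, within the pads' length; the fingertips stand 25 mm ahead of it and the grasp point (between the pads) lies 6 mm ahead of it; z points along the fingers, x is the direction in which the jaws open and shut, and the axes are right-handed (so a half turn about z gives the same grasp; the last joint's range is limited). The gripper opens to 85 mm and grips with 20 to 120 N. Pads are 22 mm wide; open, the fingers measure 114 mm over their backs; the gripper's body (76 mm by 85 mm) begins 54 mm behind the grasp point. The pads swing forward as they close: fully open they stand 13 mm farther back than shut.
Start: joints at [1.223, 0.241, 0.005, 1.335, 0, 1.571], TCP at [0.17, 0.47, 0.256] pointing down, gripper open.
Joint ranges: [-2.72, 2.72], [-1.05, 1.87], [-1.09, 1.28], [-1.99, 2.15], [-1.42, 1.44], [-3.14, 3.14]. Speed limits (rad/s): [2.79, 2.79, 3.14, 3.14, 3.14, 3.14].

### API

Orientations are given as a unit quaternion [x, y, z, w].
In Python, from workcell import bot, imaging, order gives the robot as it stands.
- The arm moves only by the tool carry_out, never from a script. Its argument "moves" is a list of rows, each a list of 5 numbers: the shift along the tool's x, y, z scaled (see below), then the turn about the tool's z scaled (see below), then the opening, from -1 (shut) to 1 (fully open). In form: [[tx, ty, tz, roll, hand], ...]. A call has 1 to 20 rows; each row is the pose to reach, as a shift and turn from the pose commanded when the call began, along the tool's axes at that moment; what a row does not reach only later rows make up. The controller multiplies each number of a shift by 0.1 m and each number of a turn by 90 degrees. A row lasts 1/10 s, in which the tool goes at most 50 mm and 8.59 degrees, less where a joint would pass 70% of its speed; a pose out of reach is approached as far as the arm can. A call with a number of a shift or a turn outside -1 to 1 is refused whole. A call with a gripper value outside its range is refused whole. The fingers move at their own pace and stop on an object; the grip force is fixed at half the most. Time passes only in rows, so rows that repeat a pose let the fingers close. It gives the time, the measured TCP pose, the force and the opening at its end, in the units of the state.
- bot.get_obs(): the state, without advancing time (a new reading comes with each control period).
- imaging.camera(name): name is "side" or "top"; returns the picture (400x640x3 uint8, red, green, blue); there is no depth.
- imaging.camera_model(name): a dict with "fovy" (degrees; the focal length in pixels is half the picture's height over the tangent of half this angle, whatever the lens; pixels are square), "cx", "cy" (the principal point, pixels), "dist" ([k1, k2, p1, p2, k3] as OpenCV has them; the pictures are not rectified), "eye" and "rotation" of the camera in the world. Camera axes: x right, y up, looking along -z (the intrinsics and any distortion apply to the point x, -y, -z); pixel columns grow to the right and rows downward; lengths in m; the calibration is good to about 2 mm. A picture is of the moment at which its call begins. camera_model takes no time and is no camera call.
- order.job_done(): hands the job in, once; it reports no verdict.
The state is a dict: "clock": time; "joint_pos": joint angles; "joint_vel": joint speeds; "tau": joint torques, N m; "eef_pos": TCP position; "tool_rot": TCP orientation; "ft_force": force on the tool from outside, world axes, zero at the start; "ft_torque": the same for the moment, N m; "grip_width": finger opening in m.
Only numpy, scipy, OpenCV 4.12 (cv2) and the standard library are available. Lean on these libraries where they do the work, as an engineer would, in place of code of your own. Each camera call takes 0.05 s, during which the arm holds its last target.

## Working session

There is one attempt and no reset: what is moved stays moved. The work goes in short steps, Python scripts to look and compute and a tool call to move; the robot and the scene stay as the last step left them, time stands still between calls to the robot, and variables do not carry over. Pictures are saved under pics/ and viewed, and the job is handed in when it is done.

Besides the shell and the picture viewer there is one more tool, called after "Request:" by a JSON object that holds its "fn" and its "kwargs". carry_out: Moves the arm, as the interface text tells. Its arguments: {"type":"object","properties":{"moves":{"type":"array","items":{"type":"array","items":{"type":"number","minimum":-1,"maximum":1}}}},"required":["moves"]}

```bash
mkdir -p pics; cat > h.py <<'E'
import numpy as np, cv2
from workcell import bot, imaging, order
E
python3 - <<'E'
from h import *
o=bot.get_obs()
print({k:np.round(v,3).tolist() for k,v in o.items()})
for n in("side","top"):
    print(imaging.camera_model(n)); cv2.imwrite(f"pics/{n}0.png",imaging.camera(n)[:,:,::-1])
E
```

```text
{'clock': 0.0, 'joint_pos': [1.223, 0.241, 0.004, 1.335, -0.0, 1.571], 'joint_vel': [0.001, 0.001, 0.002, 0.0, 0.001, 0.0], 'tau': [-0.001, -37.232, 25.241, 0.017, 0.0, -0.0], 'eef_pos': [0.17, 0.47, 0.255], 'tool_rot': [0.819, 0.574, -0.001, 0.001], 'ft_force': [0.275, 0.204, -0.709], 'ft_torque': [0.017, -0.056, -0.064], 'grip_width': 0.085}
{'fovy': 45.53520397135145, 'cx': 316.73066494619735, 'cy': 196.06290381231335, 'dist': array([-0.08983447,  0.        ,  0.        ,  0.        ,  0.        ]), 'eye': array([ 0.4161221 , -0.8612066 ,  0.99805645]), 'rotation': array([ 0.36559079, -0.03312695, -0.10773747,  0.92392566])}
{'fovy': 55.53319561346394, 'cx': 313.9823969527021, 'cy': 205.20352515154258, 'dist': array([-0.03239253,  0.        ,  0.        ,  0.        ,  0.        ]), 'eye': array([ 0.41625216, -0.007114  ,  1.16846956]), 'rotation': array([-0.05874959,  0.04657625,  0.70651838, -0.70371224])}
```

View pics/side0.png

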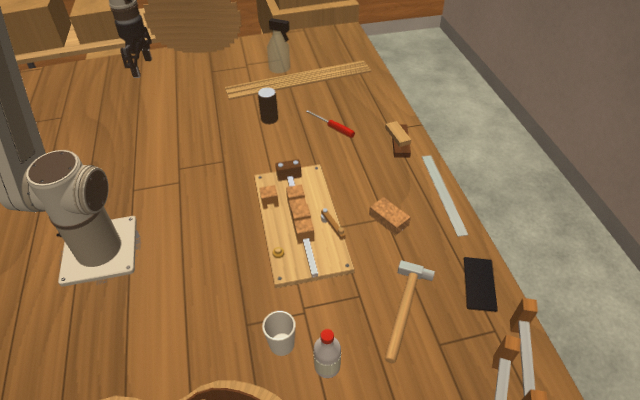

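View pics/top0.png

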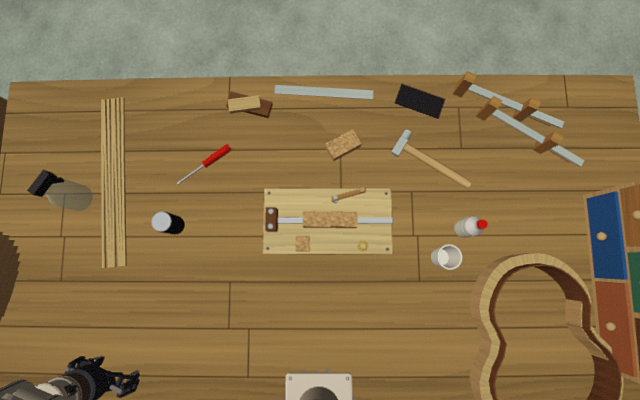

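The side view shows the jig near (305,225): the end stop is at the top (289,170), and the latch is on the right with its knob near (325,215). The top view shows the board spanning columns 263–392 and rows 188–254. The stop is at (271,219), the row spans about 302–357, the latch runs from its pivot at about (336,199) to (365,190), the spare caul is at (302,243) and the nut at (363,245). Next I'll enlarge these for a closer look.

```bash
cat >> h.py <<'E'
from scipy.spatial.transform import Rotation as R
def cam(n):
    m=imaging.camera_model(n); f=200/np.tan(np.radians(m['fovy']/2))
    K=np.array([[f,0,m['cx']],[0,f,m['cy']],[0,0,1]]); return m,K,R.from_quat(m['rotation']).as_matrix()
def plane(n,uv,z):
    m,K,Q=cam(n); p=cv2.undistortPoints(np.float64(uv).reshape(-1,1,2),K,m['dist'])[:,0]
    d=np.c_[p[:,0],-p[:,1],-np.ones(len(p))]@Q.T; e=m['eye']
    return e+d*((z-e[2])/d[:,2])[:,None]
def proj(n,P):
    m,K,Q=cam(n); c=(np.reshape(P,(-1,3))-m['eye'])@Q; c=c*[1,-1,-1]
    return cv2.projectPoints(c,np.zeros(3),np.zeros(3),K,m['dist'])[0][:,0]
E
python3 - <<'E'
from h import *
t=cv2.imread("pics/top0.png");s=cv2.imread("pics/side0.png")
cv2.imwrite("pics/tc.png",cv2.resize(t[180:262,255:400],None,fx=5.5,fy=5.5,interpolation=2))
cv2.imwrite("pics/sc.png",cv2.resize(s[150:290,240:365],None,fx=4.2,fy=4.2,interpolation=2))
E
```

```text
(no output)
```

View pics/tc.png

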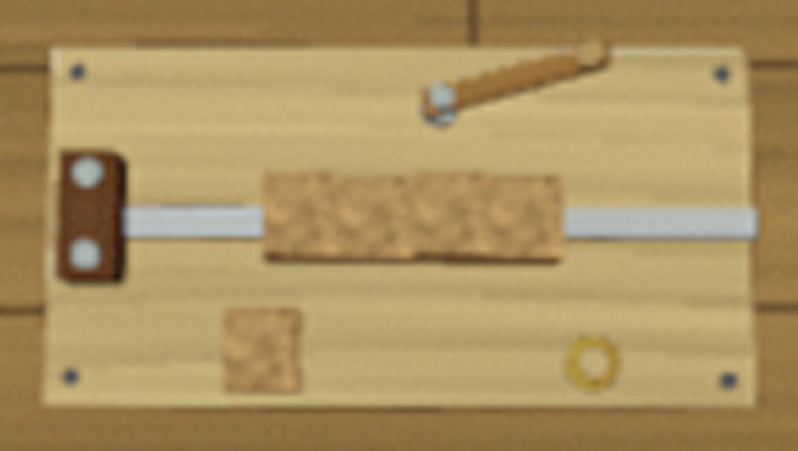

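View pics/sc.png

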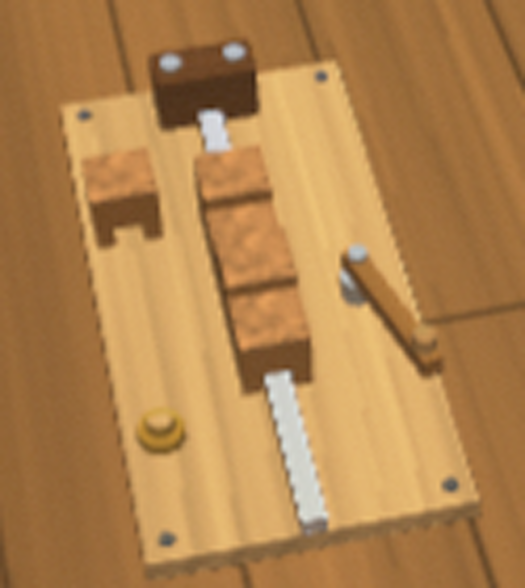

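```bash
python3 - <<'E'
from h import *
Y=np.array
tc=Y([[51,48],[747,48],[755,405],[44,403]])/5.5+[255,180]-.4
sc=Y([[335,62],[478,508],[148,558],[63,105]])/4.2+[240,150]-.4
J=Y([[195,-100],[-195,-100],[-195,100],[195,100]])/1000.
for n,c in(("top",tc),("side",sc)):
    P=plane(n,c,.018)[:,:2]
    mc=P.mean(0); H=(J).T@(P-mc); a=np.arctan2(H[0,1]-H[1,0],H[0,0]+H[1,1])
    Rm=Y([[np.cos(a),-np.sin(a)],[np.sin(a),np.cos(a)]])
    print(n,mc,a,np.degrees(a),"resid",np.round(1000*((P-mc)@Rm-J)).tolist())
    def tj(pt,z): return np.round(1000*((plane(n,pt,z)[:,:2]-mc)@Rm)).tolist()
    if n=="top":
        f=lambda L:Y(L)/5.5+[255,180]-.4
        print("row tail/head",tj(f([[562,218],[264,218]]),.07),"knob",tj(f([[593,53]]),.067),"pivot",tj(f([[440,97]]),.055),"spare",tj(f([[262,350]]),.064),"nut",tj(f([[592,363]]),.038),"stop",tj(f([[125,218]]),.064))
    else:
        f=lambda L:Y(L)/4.2+[240,150]-.4
        print("tail bottom",tj(f([[246,390],[310,378]]),.018),"knob",tj(f([[426,338]]),.067),"pivot",tj(f([[356,252]]),.055),"stop",tj(f([[160,129],[257,113]]),.018))
        print("tail top",tj(f([[240,347],[306,338]]),.07),tj(f([[240,347],[306,338]]),.064))
E
```

```text
top [ 0.5424372  -0.02709741] 1.5646507312815239 89.6478833144892 resid [[0.0, 1.0], [-0.0, 1.0], [1.0, -1.0], [-1.0, -1.0]]
row tail/head [[-85.0, 2.0], [72.0, 3.0]] knob [[-104.0, -87.0]] pivot [[-22.0, -65.0]] spare [[73.0, 72.0]] nut [[-104.0, 77.0]] stop [[146.0, 2.0]]
side [ 0.54072659 -0.03114989] 1.5541844771178315 89.0482111235984 resid [[-2.0, 3.0], [-3.0, 2.0], [5.0, -4.0], [-1.0, -1.0]]
tail bottom [[-82.0, 19.0], [-82.0, -22.0]] knob [[-105.0, -89.0]] pivot [[-19.0, -65.0]] stop [[155.0, 36.0], [155.0, -33.0]]
tail top [[-90.0, 21.0], [-91.0, -18.0]] [[-85.0, 21.0], [-87.0, -19.0]]
```

Request:
{"fn": "carry_out", "kwargs": {"moves": [[-0.19,0.23,0,0,-1],[-0.38,0.47,0,0,-1],[-0.57,0.7,0,0,-1],[-0.75,0.93,0,0,-1]]}}

```text
clock: 0.5
eef_pos: [0.2324, 0.3665, 0.2558]
tool_rot: [0.819, 0.574, -0.001, 0.0]
ft_force: [0.0, -0.1, -0.2]
grip_width: 0.0279
```

Request:
{"fn": "carry_out", "kwargs": {"moves": [[-0.19,0.23,0,0,-1],[-0.38,0.47,0,0,-1],[-0.57,0.7,0,0,-1],[-0.75,0.93,0,0,-1]]}}

```text
clock: 0.9
eef_pos: [0.2943, 0.2643, 0.256]
tool_rot: [0.819, 0.574, -0.0, 0.0]
ft_force: [0.3, 0.5, 0.5]
grip_width: 0.0001
```

Request:
{"fn": "carry_out", "kwargs": {"moves": [[-0.19,0.23,0,0,-1],[-0.38,0.47,0,0,-1],[-0.57,0.7,0,0,-1],[-0.75,0.93,0,0,-1]]}}

```text
clock: 1.3
eef_pos: [0.3562, 0.1621, 0.256]
tool_rot: [0.819, 0.574, -0.0, -0.0]
ft_force: [1.3, 0.6, -0.0]
grip_width: -0.0002
```

Request:
{"fn": "carry_out", "kwargs": {"moves": [[-0.19,0.23,0,0,-1],[-0.38,0.47,0,0,-1],[-0.57,0.7,0,0,-1],[-0.75,0.93,0,0,-1]]}}

```text
clock: 1.7
eef_pos: [0.418, 0.06, 0.256]
tool_rot: [0.819, 0.574, -0.0, -0.0]
ft_force: [0.0, -0.3, 0.3]
grip_width: -0.0002
```

Request:
{"fn": "carry_out", "kwargs": {"moves": [[-0.19,0.23,0,0,-1],[-0.38,0.47,0,0,-1],[-0.57,0.7,0,0,-1],[-0.75,0.93,0,0,-1]]}}

```text
clock: 2.1
eef_pos: [0.4799, -0.0422, 0.2559]
tool_rot: [0.819, 0.574, -0.0, -0.0]
ft_force: [0.3, 0.6, 0.1]
grip_width: -0.0
```

Request:
{"fn": "carry_out", "kwargs": {"moves": [[-0.19,0.23,0,0,-1],[-0.38,0.47,0,0,-1],[-0.57,0.7,0,0,-1],[-0.75,0.93,0,0,-1],[-0.75,0.93,0,-0.1,-1],[-0.75,0.93,0,-0.18,-1],[-0.75,0.93,0,-0.218,-1],[-0.75,0.93,0,-0.218,-1]]}}

```text
clock: 2.9
eef_pos: [0.5413, -0.1432, 0.2556]
tool_rot: [0.709, 0.705, -0.0, -0.001]
ft_force: [-0.6, 0.4, 0.0]
grip_width: -0.0003
```

Request:
{"fn": "carry_out", "kwargs": {"moves": [[-0.05,0,0.3,0,-1],[-0.05,0,0.6,0,-1],[-0.05,0,0.9,0,-1],[-0.05,0,1,0,-1],[-0.05,0,1,0,-1]]}}

```text
clock: 3.4
eef_pos: [0.5403, -0.1478, 0.1546]
tool_rot: [0.709, 0.705, -0.001, -0.002]
ft_force: [0.6, -0.5, -0.4]
grip_width: 0.0003
```

Request:
{"fn": "carry_out", "kwargs": {"moves": [[0,0,0.3,0,-1],[0,0,0.55,0,-1],[0,0,0.75,0,-1],[0,0,0.75,0,-1]]}}

```text
clock: 3.8
eef_pos: [0.5407, -0.1478, 0.0802]
tool_rot: [0.709, 0.705, -0.001, -0.001]
ft_force: [-0.2, 0.1, -0.6]
grip_width: -0.0002
```

```bash
python3 - <<'E'
from h import *
o=bot.get_obs();print(o['clock'],o['eef_pos'],o['ft_force'])
t=imaging.camera("top")[:,:,::-1];s=imaging.camera("side")[:,:,::-1]
a=cv2.resize(t[170:262,265:400],None,fx=4.2,fy=4.2,interpolation=2); b=cv2.resize(s[150:290,240:365],None,fx=4.2,fy=4.2,interpolation=2)
cv2.imwrite("pics/t1.png",a);cv2.imwrite("pics/s1.png",b)
E
```

```text
3.8 [ 0.54066642 -0.14783132  0.08024658] [-0.18959307  0.08037008 -0.59681593]
```

View pics/s1.png

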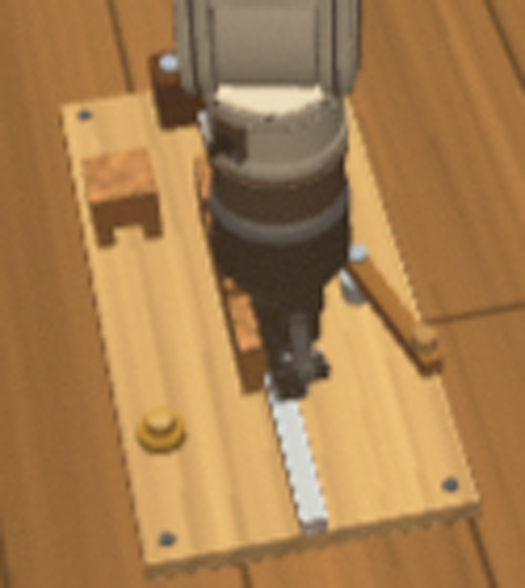

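View pics/t1.png

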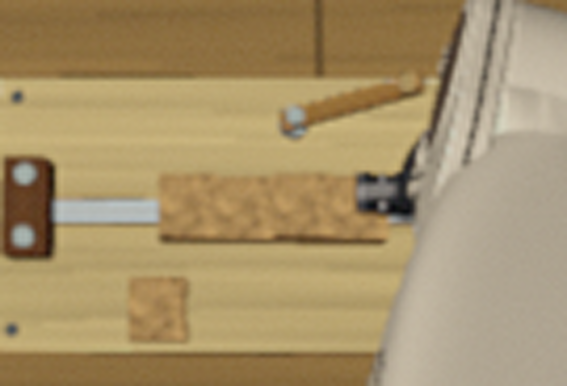

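The side view shows the closed fingertips over the rail just behind the row's tail, at crop (285,390). The top view shows the gripper linkage at about (385,193), well above the cauls, and the row is unmoved. I'll lower the last 15 mm and approach slowly.

Request:
{"fn": "carry_out", "kwargs": {"moves": [[0,0,0.08,0,-1],[0,0,0.15,0,-1],[0,0,0.15,0,-1],[0,0,0.15,0,-1]]}}

```text
clock: 4.3
eef_pos: [0.5415, -0.1482, 0.0664]
tool_rot: [0.709, 0.705, -0.0, -0.0]
ft_force: [0.8, 0.3, -0.1]
grip_width: -0.0004
```

Request:
{"fn": "carry_out", "kwargs": {"moves": [[0.03,0,0,0,-1],[0.06,0,0,0,-1],[0.09,0,0,0,-1],[0.12,0,0,0,-1],[0.15,0,0,0,-1],[0.17,0,0,0,-1],[0.19,0,0,0,-1],[0.21,0,0,0,-1],[0.23,0,0,0,-1],[0.25,0,0,0,-1],[0.27,0,0,0,-1],[0.29,0,0,0,-1]]}}

```text
clock: 5.5
eef_pos: [0.5417, -0.1191, 0.0663]
tool_rot: [0.709, 0.705, -0.0, 0.0]
ft_force: [-0.4, -1.8, 0.8]
grip_width: 0.0003
```

```bash
python3 - <<'E'
from h import *
o=bot.get_obs();print(o['clock'],o['eef_pos'],o['ft_force'])
t=imaging.camera("top")[:,:,::-1];s=imaging.camera("side")[:,:,::-1]
a=cv2.resize(t[170:262,265:400],None,fx=4.2,fy=4.2,interpolation=2); b=cv2.resize(s[150:290,240:365],None,fx=4.2,fy=4.2,interpolation=2)
c=np.zeros((590,1000//1,3),np.uint8)[:,:800]; cv2.imwrite("pics/t2.png",a);cv2.imwrite("pics/s2.png",b)
E
```

```text
5.5 [ 0.54174073 -0.11913417  0.06632403] [-0.41376598 -1.75318725  0.80046605]
```

View pics/s2.png

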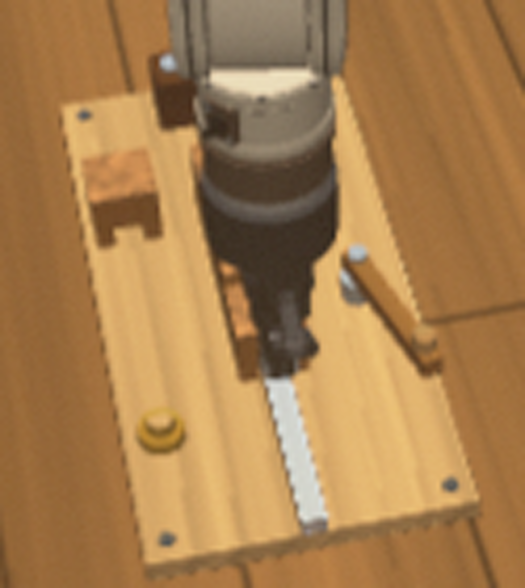

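View pics/t2.png

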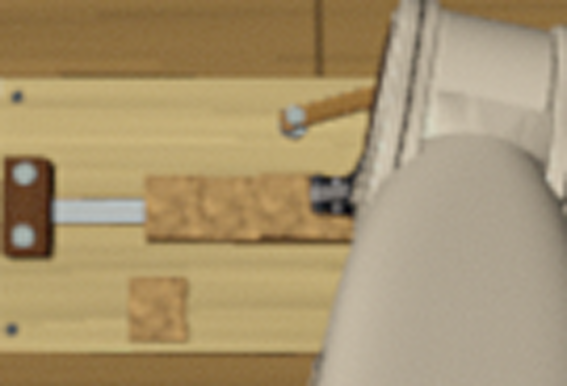

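The row has moved about 9 mm as one block: its head is now at crop column 146 and the stop face at 52, so about 65 mm remain. The push force is about 1.8 N. Pushing on slowly.

Request:
{"fn": "carry_out", "kwargs": {"moves": [[0.02,0,0,0,-1],[0.04,0,0,0,-1],[0.06,0,0,0,-1],[0.08,0,0,0,-1],[0.11,0,0,0,-1],[0.14,0,0,0,-1],[0.17,0,0,0,-1],[0.2,0,0,0,-1],[0.23,0,0,0,-1],[0.26,0,0,0,-1],[0.29,0,0,0,-1],[0.32,0,0,0,-1],[0.35,0,0,0,-1],[0.38,0,0,0,-1],[0.41,0,0,0,-1],[0.44,0,0,0,-1],[0.46,0,0,0,-1],[0.48,0,0,0,-1],[0.5,0,0,0,-1],[0.52,0,0,0,-1]]}}

```text
clock: 7.6
eef_pos: [0.542, -0.067, 0.0663]
tool_rot: [0.709, 0.705, 0.0, 0.0]
ft_force: [-0.6, -1.5, 0.6]
grip_width: -0.0
```

Request:
{"fn": "carry_out", "kwargs": {"moves": [[0.01,0,0,0,-1],[0.02,0,0,0,-1],[0.03,0,0,0,-1],[0.04,0,0,0,-1],[0.05,0,0,0,-1],[0.06,0,0,0,-1],[0.07,0,0,0,-1],[0.08,0,0,0,-1]]}}

```text
clock: 8.4
eef_pos: [0.5421, -0.0591, 0.0663]
tool_rot: [0.709, 0.705, -0.0, -0.0]
ft_force: [0.5, -1.3, 0.9]
grip_width: 0.0001
```

```bash
python3 - <<'E'
from h import *
o=bot.get_obs();print(o['clock'],o['eef_pos'],o['ft_force'])
t=imaging.camera("top")[:,:,::-1];s=imaging.camera("side")[:,:,::-1]
a=cv2.resize(t[170:262,265:400],None,fx=4.2,fy=4.2,interpolation=2); b=cv2.resize(s[150:290,240:365],None,fx=4.2,fy=4.2,interpolation=2)
cv2.imwrite("pics/t3.png",a);cv2.imwrite("pics/s3.png",b)
E
```

```text
8.4 [ 0.54206511 -0.05910794  0.0663103 ] [ 0.45473925 -1.31251965  0.90890415]
```

View pics/t3.png

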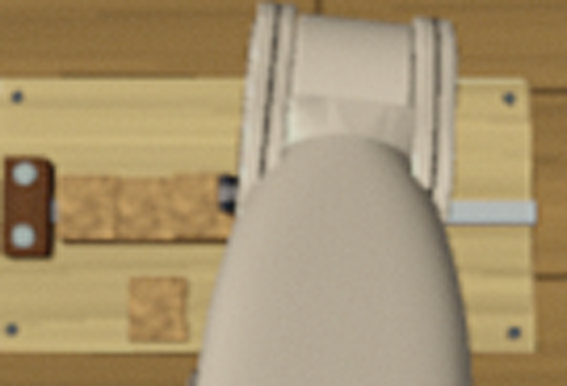

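Head at column 62 and stop face at about 53, so roughly 6 mm remain.

Request:
{"fn": "carry_out", "kwargs": {"moves": [[0.01,0,0,0,-1],[0.02,0,0,0,-1],[0.03,0,0,0,-1],[0.04,0,0,0,-1],[0.045,0,0,0,-1]]}}

```text
clock: 9.0
eef_pos: [0.5421, -0.0546, 0.0663]
tool_rot: [0.709, 0.705, 0.0, 0.0]
ft_force: [0.1, -1.8, -0.4]
grip_width: 0.0001
```

Request:
{"fn": "carry_out", "kwargs": {"moves": [[0.005,0,0,0,-1],[0.01,0,0,0,-1],[0.015,0,0,0,-1]]}}

```text
clock: 9.3
eef_pos: [0.5421, -0.0532, 0.0663]
tool_rot: [0.709, 0.705, -0.0, 0.0]
ft_force: [0.5, -1.3, 0.4]
grip_width: 0.0001
```

Request:
{"fn": "carry_out", "kwargs": {"moves": [[0.005,0,0,0,-1],[0.01,0,0,0,-1]]}}

```text
clock: 9.5
eef_pos: [0.5421, -0.0525, 0.0663]
tool_rot: [0.709, 0.705, -0.0, 0.0]
ft_force: [-0.7, -3.2, 0.4]
grip_width: 0.0003
```

Request:
{"fn": "carry_out", "kwargs": {"moves": [[0.005,0,0,0,-1],[0.01,0,0,0,-1]]}}

```text
clock: 9.7
eef_pos: [0.5421, -0.0523, 0.0664]
tool_rot: [0.709, 0.705, -0.001, 0.001]
ft_force: [-0.9, -7.5, -0.3]
grip_width: -0.0
```

```bash
python3 - <<'E'
from h import *
o=bot.get_obs();print(o['clock'],o['eef_pos'],o['ft_force'])
t=imaging.camera("top")[:,:,::-1];s=imaging.camera("side")[:,:,::-1]
a=cv2.resize(t[170:262,265:400],None,fx=4.2,fy=4.2,interpolation=2); b=cv2.resize(s[150:290,240:365],None,fx=4.2,fy=4.2,interpolation=2)
cv2.imwrite("pics/t4.png",a);cv2.imwrite("pics/s4.png",b)
E
```

```text
9.7 [ 0.54214148 -0.05234259  0.06639607] [-0.85208793 -7.54149978 -0.29762492]
```

View pics/t4.png

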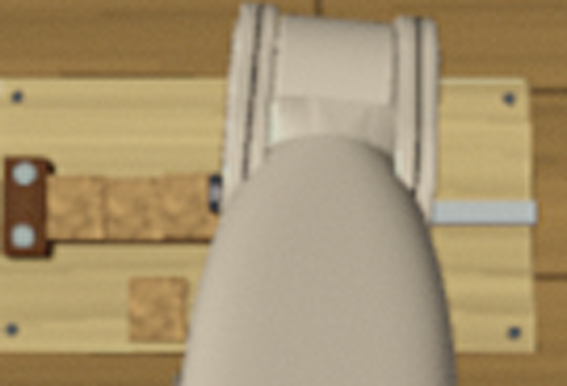

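View pics/s4.png

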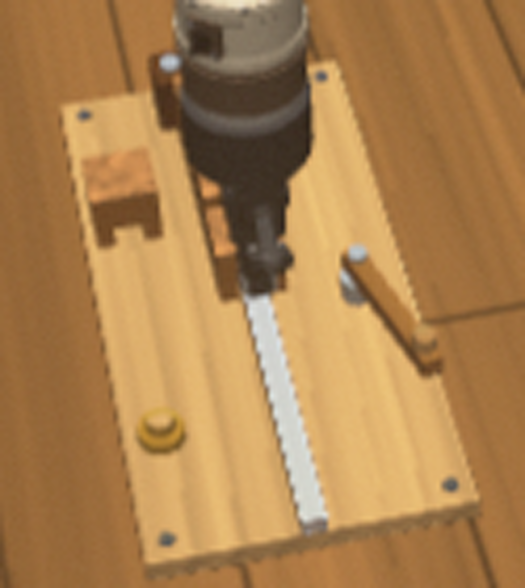

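The row is home: its head touches the stop at column 48, TCP y no longer advances, and the force rose to 7.5 N. I'll hold briefly, back off, lift and go round to the outer side of the latch.

Request:
{"fn": "carry_out", "kwargs": {"moves": [[0,0,0,0,-1],[0,0,0,0,-1],[-0.03,0,0,0,-1],[-0.08,0,0,0,-1],[-0.14,0,0,0,-1],[-0.2,0,0,0,-1],[-0.2,0,-0.25,0,-1],[-0.2,0,-0.5,0,-1],[-0.2,0,-0.5,0,-1]]}}

```text
clock: 10.7
eef_pos: [0.5446, -0.0718, 0.1198]
tool_rot: [0.709, 0.705, 0.002, 0.003]
ft_force: [-0.4, -0.1, 0.8]
grip_width: 0.0001
```

Request:
{"fn": "carry_out", "kwargs": {"moves": [[-0.15,0.3,0,0,-1],[-0.3,0.6,0,0,-1],[-0.5,0.9,0,0,-1],[-0.5,0.9,0,0,-1]]}}

```text
clock: 11.1
eef_pos: [0.6347, -0.1242, 0.1148]
tool_rot: [0.71, 0.704, 0.0, 0.001]
ft_force: [-0.8, 0.7, 0.1]
grip_width: -0.0003
```

Request:
{"fn": "carry_out", "kwargs": {"moves": [[0,0.15,0,0,-1],[0,0.3,0,0,-1],[0,0.3,0,0,-1]]}}

```text
clock: 11.4
eef_pos: [0.6622, -0.1216, 0.1152]
tool_rot: [0.709, 0.705, 0.0, -0.0]
ft_force: [-0.3, -0.6, -0.2]
grip_width: -0.0003
```

```bash
python3 - <<'E'
from h import *
o=bot.get_obs();print(o['clock'],o['eef_pos'],o['ft_force'])
t=imaging.camera("top")[:,:,::-1];s=imaging.camera("side")[:,:,::-1]
a=cv2.resize(t[170:262,265:400],None,fx=4.2,fy=4.2,interpolation=2); b=cv2.resize(s[150:290,240:365],None,fx=4.2,fy=4.2,interpolation=2)
cv2.imwrite("pics/t5.png",a);cv2.imwrite("pics/s5.png",b)
E
```

```text
11.4 [ 0.66224746 -0.12160348  0.11522816] [-0.25557302 -0.58327242 -0.20783436]
```

View pics/t5.png

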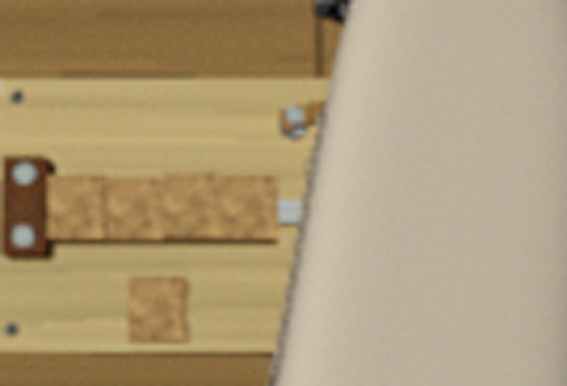

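View pics/s5.png

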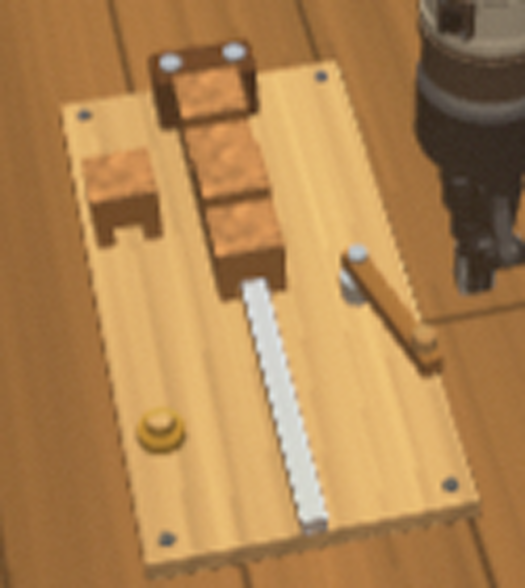

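Both views show the row as one touching block at the stop, tail at top-crop column 277, and the latch still out at about -0.27 rad. Next I'll compute the finger arc for the latch.

```bash
python3 - <<'E'
import numpy as np
p0=np.array([-93.6,-120])
for th in np.radians([-15,0,8,16,24,32,40,48,56,64,72,80,85,90]):
    u=np.array([-np.cos(th),np.sin(th)]);t=np.array([np.sin(th),np.cos(th)])
    r=58+14*max(th,0)/1.571
    c=np.array([-22,-65])+r*u-7*t-[14.3,11]
    if th<0: c[0]=p0[0]
    d=c-p0; print(round(np.degrees(th)),c.round(1),"tx,ty",(d[0]/100).round(3),(-d[1]/100).round(3))
E
```

```text
-15 [-93.6 -97.8] tx,ty 0.0 -0.222
0 [-94.3 -83. ] tx,ty -0.007 -0.37
8 [-95.9 -74.7] tx,ty -0.023 -0.453
16 [-96.4 -66.1] tx,ty -0.028 -0.539
24 [-95.5 -57.3] tx,ty -0.019 -0.627
32 [-93.4 -48.6] tx,ty 0.002 -0.714
40 [-90.  -40.1] tx,ty 0.036 -0.799
48 [-85.3 -32. ] tx,ty 0.083 -0.88
56 [-79.4 -24.6] tx,ty 0.142 -0.954
64 [-72.4 -18. ] tx,ty 0.212 -1.02
72 [-64.3 -12.4] tx,ty 0.293 -1.076
80 [-55.4  -7.8] tx,ty 0.382 -1.122
85 [-49.5  -5.7] tx,ty 0.441 -1.143
90 [-43.3  -4. ] tx,ty 0.503 -1.16
```

Request:
{"fn": "carry_out", "kwargs": {"moves": [[0,0,0.25,0,-1],[0,0,0.49,0,-1],[0,0,0.49,0,-1],[0,0,0.49,0,-1]]}}

```text
clock: 11.9
eef_pos: [0.6606, -0.1216, 0.0672]
tool_rot: [0.709, 0.705, -0.001, -0.001]
ft_force: [-0.2, -0.2, 0.9]
grip_width: 0.0001
```

Request:
{"fn": "carry_out", "kwargs": {"moves": [[0,-0.04,0,0,-1],[0,-0.08,0,0,-1],[0,-0.12,0,0,-1],[0,-0.16,0,0,-1],[0,-0.2,0,0,-1],[0,-0.25,0,0,-1],[0,-0.3,0,0,-1],[-0.01,-0.35,0,0,-1],[-0.01,-0.4,0,0,-1],[-0.02,-0.45,0,0,-1],[-0.025,-0.5,0,0,-1],[-0.025,-0.54,0,0,-1],[-0.025,-0.58,0,0,-1],[-0.02,-0.62,0,0,-1],[-0.01,-0.66,0,0,-1],[0,-0.71,0,0,-1],[0.02,-0.76,0,0,-1],[0.04,-0.8,0,0,-1],[0.04,-0.8,0,0,-1]]}}

```text
clock: 13.8
eef_pos: [0.5807, -0.1171, 0.0673]
tool_rot: [0.709, 0.705, -0.0, -0.0]
ft_force: [0.5, 0.2, -0.3]
grip_width: 0.0001
```

```bash
python3 - <<'E'
from h import *
o=bot.get_obs();print(o['clock'],o['eef_pos'],o['ft_force'])
t=imaging.camera("top")[:,:,::-1];s=imaging.camera("side")[:,:,::-1]
a=cv2.resize(t[170:262,265:400],None,fx=4.2,fy=4.2,interpolation=2); b=cv2.resize(s[150:290,240:365],None,fx=4.2,fy=4.2,interpolation=2)
cv2.imwrite("pics/t6.png",a);cv2.imwrite("pics/s6.png",b)
E
```

```text
13.8 [ 0.58073511 -0.11712106  0.06725933] [ 0.51941071  0.21553605 -0.32668694]
```

View pics/s6.png

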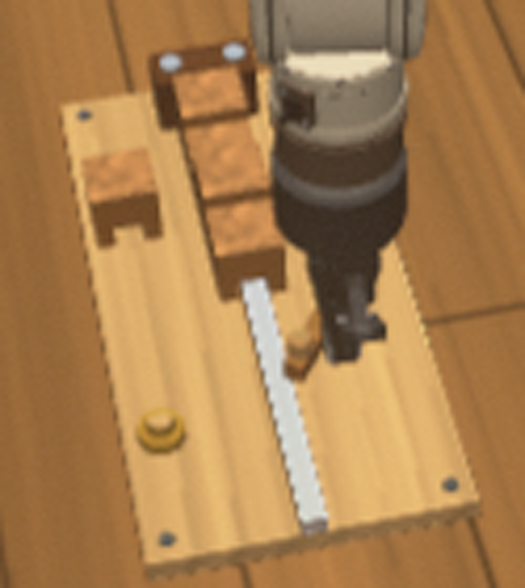

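The latch bar has followed the finger: its knob is at (303,345) in the side crop, about 45° round. Continuing along the arc.

Request:
{"fn": "carry_out", "kwargs": {"moves": [[0.02,-0.04,0,0,-1],[0.045,-0.08,0,0,-1],[0.07,-0.12,0,0,-1],[0.1,-0.155,0,0,-1],[0.135,-0.19,0,0,-1],[0.17,-0.22,0,0,-1],[0.21,-0.25,0,0,-1],[0.25,-0.275,0,0,-1],[0.28,-0.29,0,0,-1],[0.31,-0.305,0,0,-1],[0.34,-0.32,0,0,-1],[0.36,-0.33,0,0,-1],[0.38,-0.335,0,0,-1],[0.38,-0.335,0,0,-1]]}}

```text
clock: 15.3
eef_pos: [0.5481, -0.0789, 0.0671]
tool_rot: [0.709, 0.705, -0.0, -0.0]
ft_force: [-0.0, -0.8, 0.4]
grip_width: -0.0
```

Request:
{"fn": "carry_out", "kwargs": {"moves": [[0.01,-0.005,0,0,-1],[0.02,-0.01,0,0,-1],[0.03,-0.01,0,0,-1],[0.04,-0.015,0,0,-1],[0.05,-0.02,0,0,-1]]}}

```text
clock: 15.8
eef_pos: [0.5465, -0.0742, 0.0672]
tool_rot: [0.709, 0.705, -0.0, -0.0]
ft_force: [1.0, -0.7, 0.1]
grip_width: -0.0003
```

Request:
{"fn": "carry_out", "kwargs": {"moves": [[0.01,0,0,0,-1],[0.02,0,0,0,-1],[0.025,0,0,0,-1]]}}

```text
clock: 16.1
eef_pos: [0.5462, -0.0716, 0.0672]
tool_rot: [0.709, 0.705, -0.0, -0.0]
ft_force: [-0.9, -1.7, -0.3]
grip_width: 0.0
```

Request:
{"fn": "carry_out", "kwargs": {"moves": [[0.005,0,0,0,-1],[0.01,0,0,0,-1]]}}

```text
clock: 16.3
eef_pos: [0.5461, -0.0708, 0.0672]
tool_rot: [0.709, 0.705, -0.0, -0.0]
ft_force: [-0.9, -2.6, 0.8]
grip_width: -0.0001
```

```bash
python3 - <<'E'
from h import *
o=bot.get_obs();print(o['clock'],o['eef_pos'],o['ft_force'])
s=imaging.camera("side")[:,:,::-1]
b=cv2.resize(s[150:290,240:365],None,fx=4.2,fy=4.2,interpolation=2)
cv2.imwrite("pics/s7.png",b)
E
```

```text
16.3 [ 0.54613195 -0.07077077  0.06717174] [-0.91831811 -2.58069682  0.80703704]
```

View pics/s7.png

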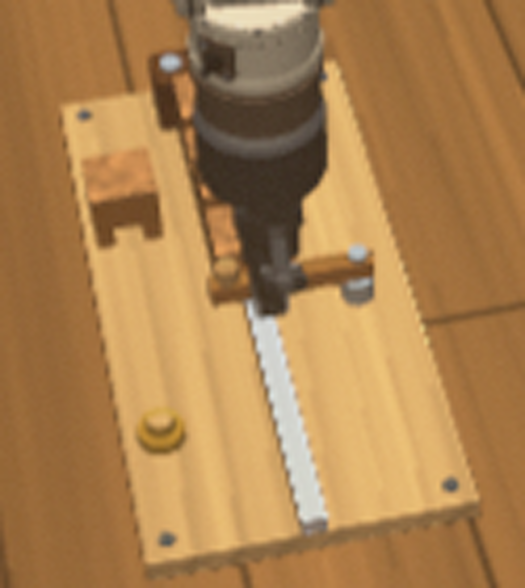

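The bar lies nearly square across the rail, with its knob at (226,268). I'll push gently until the force shows the hard end.

Request:
{"fn": "carry_out", "kwargs": {"moves": [[0.005,0,0,0,-1],[0.01,0,0,0,-1],[0.01,0,0,0,-1]]}}

```text
clock: 16.65
eef_pos: [0.5462, -0.0705, 0.0672]
tool_rot: [0.709, 0.705, -0.001, 0.0]
ft_force: [-1.2, -5.0, 0.1]
grip_width: -0.0001
```

Request:
{"fn": "carry_out", "kwargs": {"moves": [[0.005,0,0,0,-1],[0.005,0,0,0,-1]]}}

```text
clock: 16.85
eef_pos: [0.5462, -0.0704, 0.0672]
tool_rot: [0.709, 0.705, -0.001, 0.001]
ft_force: [-0.9, -6.1, 0.1]
grip_width: 0.0003
```

The force rose to 6 N with no further advance, so the latch is at its hard end. Now I'll back off along -x, lift and move clear to look.

Request:
{"fn": "carry_out", "kwargs": {"moves": [[0,0,0,0,-1],[-0.03,0,0,0,-1],[-0.1,0,0,0,-1],[-0.2,0,0,0,-1],[-0.3,0,0,0,-1],[-0.3,0,0,0,-1],[-0.3,0,-0.3,0,-1],[-0.3,0,-0.6,0,-1],[-0.3,0,-1,0,-1],[-0.3,0,-1,0,-1]]}}

```text
clock: 17.85
eef_pos: [0.5501, -0.0998, 0.1734]
tool_rot: [0.709, 0.705, 0.003, 0.005]
ft_force: [0.7, -0.3, -0.4]
grip_width: 0.0001
```

Request:
{"fn": "carry_out", "kwargs": {"moves": [[-0.3,0,-0.3,0,-1],[-0.6,-0.3,-0.7,0,-1],[-1,-0.6,-0.7,0,-1],[-1,-0.9,-0.7,0,-1],[-1,-0.9,-0.7,0,-1]]}}

```text
clock: 18.35
eef_pos: [0.4518, -0.1995, 0.2372]
tool_rot: [0.711, 0.704, -0.001, -0.001]
ft_force: [0.3, 0.3, 0.6]
grip_width: 0.0001
```

Request:
{"fn": "carry_out", "kwargs": {"moves": [[-0.3,-0.3,0,0,-1],[-0.6,-0.6,0,0,-1],[-0.9,-0.9,0,0,-1],[-0.9,-0.9,0,0,-1]]}}

```text
clock: 18.75
eef_pos: [0.3629, -0.2905, 0.237]
tool_rot: [0.711, 0.703, -0.001, -0.0]
ft_force: [0.2, 1.1, -0.1]
grip_width: 0.0003
```

```bash
python3 - <<'E'
from h import *
o=bot.get_obs();print(o['clock'],o['eef_pos'],o['ft_force'])
t=imaging.camera("top")[:,:,::-1];s=imaging.camera("side")[:,:,::-1]
a=cv2.resize(t[180:262,255:400],None,fx=5.5,fy=5.5,interpolation=2); b=cv2.resize(s[150:290,240:365],None,fx=4.2,fy=4.2,interpolation=2)
cv2.imwrite("pics/t8.png",a);cv2.imwrite("pics/s8.png",b);cv2.imwrite("pics/t8f.png",t)
E
```

```text
18.75 [ 0.36289703 -0.29054683  0.23695127] [ 0.19786245  1.05819301 -0.0684025 ]
```

View pics/t8.png

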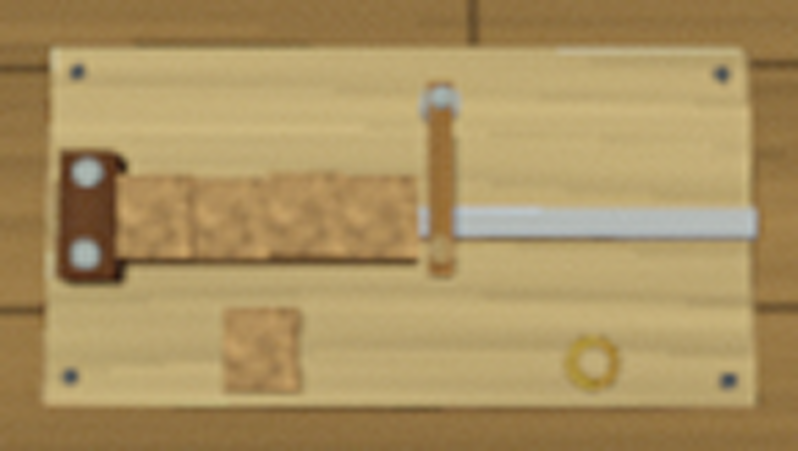

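View pics/s8.png

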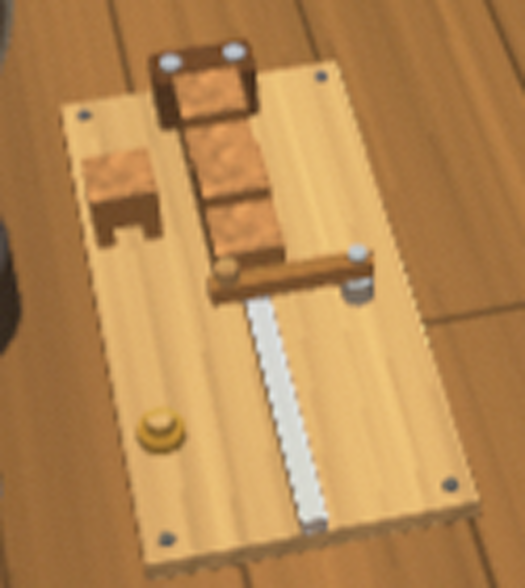

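View pics/t8f.png

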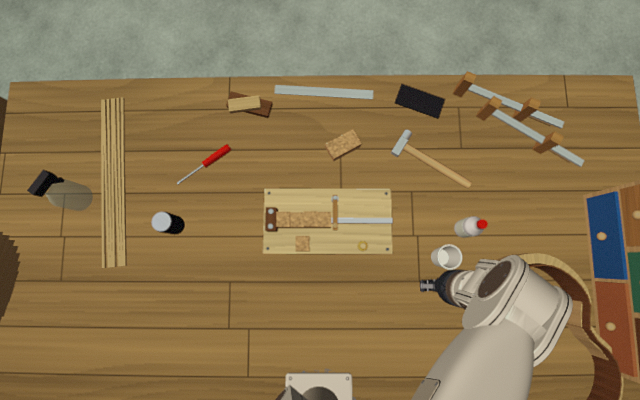

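The row runs from column 118 to 416 of the top crop, in contact with the stop. The latch is square across the rail behind it (pivot at (440,97), knob at (440,250)). The spare caul and nut are unmoved and the arm is clear, so I'm handing in.

```bash
python3 - <<'E'
from h import *
o=bot.get_obs();print(o['clock'],np.abs(o['joint_vel']).max())
print(order.job_done())
E
```

```text
18.85 0.03916311033254156
the job is handed in; nothing more can be done
None
```

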